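# Load the tissue mill from a packed crate of sample jars

### The arm

A 6-joint arm with a two-finger parallel gripper is mounted at the origin on the work surface. World frame = base frame: x ahead of the robot, y to its left, z up, the work surface at z = 0. Lengths are in m, angles in rad, forces in N, time in s.
With the tool pointing down it reaches from about 0.3 to 0.775 m from the base axis. Payload 14.6 kg.
Tool frame: the origin (TCP) lies midway between the tips of the shut fingers; the grasp point (between the pads) lies 19 mm behind it; z points along the fingers, y is the line along which they close (so a half turn about z gives the same grasp; the last joint's range is limited). The gripper opens to 94 mm and grips with 3 to 60 N. Pads are 16 mm wide; open, the fingers measure 119 mm over their backs; the gripper's body (75 mm by 177 mm) begins 78 mm behind the grasp point.
Start: joints at [-1.179, 0.3, 1.521, -0, 1.321, -0.067], TCP at [0.244, -0.493, 0.205] pointing down, gripper open.
Joint ranges: [-3.03, 3.03], [-0.79, 2.21], [0.23, 2.52], [-1.04, 4.18], [0, 3.07], [-2.55, 2.55]. Speed limits (rad/s): [2.22, 2.22, 2.57, 3.14, 3.14, 3.14].

### API

Orientations are given as [roll, pitch, yaw] about the fixed x, y, z axes, in that order (R = Rz(yaw) Ry(pitch) Rx(roll)).
In Python, from station import telemetry, optics, ctrl gives the robot as it stands.
- The arm moves only by the tool carry_out, never from a script. Its argument "plan" is a list that holds one entry, the list of rows, each a list of 7 numbers: the shift along the tool's x, y, z in mm, then the turn, a rotation vector about the tool's x, y, z in rad, then the finger opening in mm, from 0 to 94. A call has 1 to 20 rows; each row shifts and turns the commanded pose from where the row before left it, along the tool's axes as they then stand; what a row does not reach is not made up. A row lasts 1/12 s, in which the tool goes at most 41.7 mm and 7.16 degrees, less where a joint would pass 70% of its speed; a pose out of reach is approached as far as the arm can. A call with a gripper value outside its range is refused whole. The fingers move at their own pace and stop on an object; "squeeze" is the grip in N (left out, the last holds). Time passes only in rows, so rows that do not move let the fingers close. It gives the time, the measured TCP pose, the force, the opening and the grip force at its end, in the units of the state.
- telemetry.get_obs(): the state, without advancing time (a new reading comes with each control period).
- optics.camera(name): name is "scene" or "side" or "wrist"; returns a dict with "pixels" (420x560x3 uint8, red, green, blue), "intrinsics" (3x3 intrinsics, pixels), "origin" and "rotation" of the camera in the world. Camera axes: x right, y down, z forward; pixel columns grow to the right and rows downward; lengths in m; the calibration is good to about 2 mm. A picture is of the moment at which its call begins. There is no depth.
- ctrl.hand_in(): hands the job in; it is judged then, once.
The state is a dict: "time_s": time; "qpos": joint angles; "joint_vel": joint speeds; "tau": joint torques, N m; "ee_pos": TCP position; "eef_rot": TCP orientation; "force": force on the tool from outside, world axes, zero at the start; "moment": the same for the moment, N m; "grip_width": finger opening in m; "grip_force": force on a finger pad.
Only numpy, scipy, OpenCV 4.12 (cv2) and the standard library are available. Lean on these libraries where they do the work, as an engineer would, in place of code of your own. Each camera call takes 0.05 s, during which the arm holds its last target. There are 200 camera calls.

### The job

Take the dust cap off the tissue mill and lay it, knob up, on the wooden board. Then pull the one pot with the bar-shaped grip out of the packed, leaning crate and seat it fully home on the mill's drive, its slot down over the key, and let go. Leave the other jars down in the crate and the rest of the bench as it is.

Things in the scene. Friction and masses are not known exactly. Their poses are not given: they have to be found in the camera images.
- crate: Grey open crate, outside 159 x 159 mm, walls 50 high and 4 thick, floor 4, fixed on a wedge stand left or right of the board. Origin: centre of its underside, 53 mm up. z: square to its floor, leaning 0.47 rad (27 deg) towards its low edge; x: up the slope, away from that edge, which faces the robot within 20 deg. Holds 3 x 3 touching containers, pitch 50.3 mm, standing square on its floor.
- pot: The pot to load: steel, 50 mm diameter, 62 high, 175-350 g; on top the only long narrow bar: 34 mm (its x) by 12 mm (its y), from 62 to 92 mm above the origin. Under it a slot 10 mm wide, 7.5 deep, right across along its x, parallel to the bar. Origin: centre of underside, z up its axis. Starts in the crate's middle row (left, centre or right, at crate x = 0), turned anyhow.
- jar1: One of the eight other steel jars in the crate: 50 mm diameter, 62 mm high, 250 g, topped by a round, mushroom or square knob up to 26 mm across and 26 mm high, or a flat lid 28 mm wide, 8 mm high. Origin: centre of its underside, z up its axis.
- jar2: Another such jar in the crate, as jar1.
- jar3: Another such jar in the crate, as jar1.
- jar4: Another such jar in the crate, as jar1.
- jar5: Another such jar in the crate, as jar1.
- jar6: Another such jar in the crate, as jar1.
- jar7: Another such jar in the crate, as jar1.
- jar8: Another such jar in the crate, as jar1.
- mill: White tissue mill, fixed, on the other side of the board from the crate: housing 200 x 160 mm, top 100 mm above the bench. Origin: bench level, under the drive's axis; housing from 75 mm in front (-x) to 125 behind; low console (knob to 122 mm high) 70 to 120 mm behind. Round the drive a collar: inside diameter 53, outside 63, rim 113 mm above the bench.
- spindle (a joint): Angle of the mill's braked drive spindle about the vertical, relative to the mill (rad, anticlockwise from above, -1 to 1). It stays where it is unless turned with over 0.6 N m.
- drive (a point): Centre of the top face of the drive disc inside the collar (48 mm diameter, 101.5 mm above the bench), on which the pot sits when home. x runs along the key: a steel bar 36 mm long, 7 mm wide, standing 6 mm above this point, across the centre. A pot that is not lined up rides on the key, 6 mm too high.
- cap: Grey dust cap lying on the mill's collar: plug 44 mm diameter and 4 mm deep underneath, disc 68 mm diameter and 7 mm thick, round knob 24 mm diameter and 30 mm high (11 to 41 mm above the origin). 80 g. Origin: centre of the plug's underside, z up the knob.
- board: Wooden board, 110 mm (x) by 130 mm (y), 16 mm thick, fixed on the bench between crate and mill. Origin: centre of its underside.
- washbottle: Bystander: white plastic wash bottle, 66 mm diameter, 190 mm high, at the back. Origin: centre of its underside.
- beaker: Bystander: glass beaker, 66 mm diameter, 85 mm high, behind the board. Origin: centre of its underside.
- forceps: Bystander: steel forceps, 120 mm long along y, 7 mm high, lying between the robot and the board. Origin: centre of its underside.
Not all that is in view belongs to the job. Leave any red look-alike of the jar7 alone.

How it is judged:
On the way, in this order (a step that is already met when the one before it is completed fails the run):
1. the dust cap lies knob up on the board, the pot still in the crate (x of cap in the frame of board between -0.04 and 0.04 m and y of cap in the frame of board between -0.05 and 0.05 m and height (world z) of cap between 0.012 and 0.022 m and angle between cap's own z axis and vertical below 0.1 rad and z of pot in the frame of crate below 0.02 m and linear speed of cap below 0.05 m/s), for 0.2 s.
2. the pot has been pulled clear of its neighbours (z of pot in the frame of crate above 0.09 m), for 0.1 s.
At the end, for the whole second after the job is handed in: Pot upright on the drive, slot over the key: within 4 mm of its axis, under 2.5 mm above the disc, tilt < 0.06, key within 0.2 rad; cap flat, knob up, centre within 40 (x) by 50 mm (y) of the board's centre; all other jars down in the crate (under 20 mm up its z); pot and cap at rest (horizontal distance between pot and drive below 0.004 m and z of pot in the frame of drive between -0.004 and 0.0025 m and angle between pot's own z axis and vertical below 0.06 rad and angle between the x axis of pot and the x axis of drive, either way round below 0.2 rad and x of cap in the frame of board between -0.04 and 0.04 m and y of cap in the frame of board between -0.05 and 0.05 m and height (world z) of cap between 0.012 and 0.022 m and angle between cap's own z axis and vertical below 0.1 rad and z of each of jar1, jar2, jar3, jar4, jar5, jar6, jar7, jar8 in the frame of crate below 0.02 m and distance between each of jar1, jar2, jar3, jar4, jar5, jar6, jar7, jar8 and crate below 0.085 m and linear speed of each of pot, cap below 0.02 m/s); the robot touches nothing.
It fails at once if another jar is pulled more than 40 mm up out of the crate (z of any of jar1, jar2, jar3, jar4, jar5, jar6, jar7, jar8 in the frame of crate above 0.045 m).
It fails at once if a bystander is pushed more than 20 mm from its place or tipped (distance of any of washbottle, beaker, forceps from where it was at the start of the episode above 0.02 m or angle between any of washbottle, beaker, forceps's own z axis and vertical above 0.4 rad).
It also fails if it takes over 72 s, if anything falls off the work surface, if the arm or the gripper's body presses on something with over 40 N, if the wrist force passes 120 N, or if a joint passes its speed limit or range.

## Working session

There is one attempt and no reset: what is moved stays moved. The work goes in short steps, Python scripts to look and compute and a tool call to move; the robot and the scene stay as the last step left them, time stands still between calls to the robot, and variables do not carry over. Pictures are saved under pics/ and viewed, at most 10 in all, crops included, and the job is handed in when it is done.

Besides the shell and the picture viewer there is one more tool, called after ">>>" as name([rows], argument=value, ...), one row to a line, values as JSON. carry_out: Moves the arm, as the interface text tells. Its arguments: {"type":"object","properties":{"plan":{"type":"array","items":{"type":"array","items":{"type":"array","items":{"type":"number"}}}},"squeeze":{"type":"number"}},"required":["plan"]}

```bash
ls; mkdir -p pics
python3 - <<'E'
from station import telemetry, optics
import cv2, numpy as np
o=telemetry.get_obs(); print(o)
ims=[]
for n in ("scene","side"):
    c=optics.camera(n); p=c["pixels"][:,:,::-1]; cv2.imwrite(f"pics/{n}0.png",p); ims.append(p)
    print(n,np.round(c["intrinsics"],1).tolist(),np.round(c["origin"],3),np.round(c["rotation"],3).tolist())
    np.savez(f"{n}0.npz",**c)
cv2.imwrite("pics/a.png",cv2.resize(ims[0],(800,600),interpolation=cv2.INTER_CUBIC))
cv2.imwrite("pics/b.png",cv2.resize(ims[1],(800,600),interpolation=cv2.INTER_CUBIC))
E
```

```text
pics
{'time_s': 0.0, 'qpos': array([-1.17860052e+00,  3.00486097e-01,  1.52157686e+00,  8.24659229e-06,
        1.32067834e+00, -6.65899349e-02]), 'joint_vel': array([ 6.02327202e-04, -1.35089952e-03,  7.85471027e-04, -7.85605642e-04,
       -1.39571275e-03, -3.20371814e-05]), 'tau': array([-2.34401843e-03, -5.31807911e+01, -3.52739060e+01,  7.07944552e-02,
        2.43287394e-02, -1.14929412e-04]), 'ee_pos': array([ 0.2434792 , -0.49288612,  0.20487989]), 'eef_rot': array([-3.14044709e+00, -8.44014662e-05,  4.58783651e-01]), 'force': array([ 0.09939286, -0.38253908,  0.15205824]), 'moment': array([-0.02898044,  0.03374713,  0.01598451]), 'grip_force': 0.0, 'grip_width': 0.09418038615256533}
scene [[540.4, 0.0, 281.4], [0.0, 540.4, 208.7], [0.0, 0.0, 1.0]] [1.116 0.765 1.022] [-2.351, 0.014, 2.549]
side [[405.4, 0.0, 271.5], [0.0, 405.4, 220.9], [0.0, 0.0, 1.0]] [ 0.402 -0.666  0.574] [-2.178, 0.003, -0.313]
```

View pics/a.png

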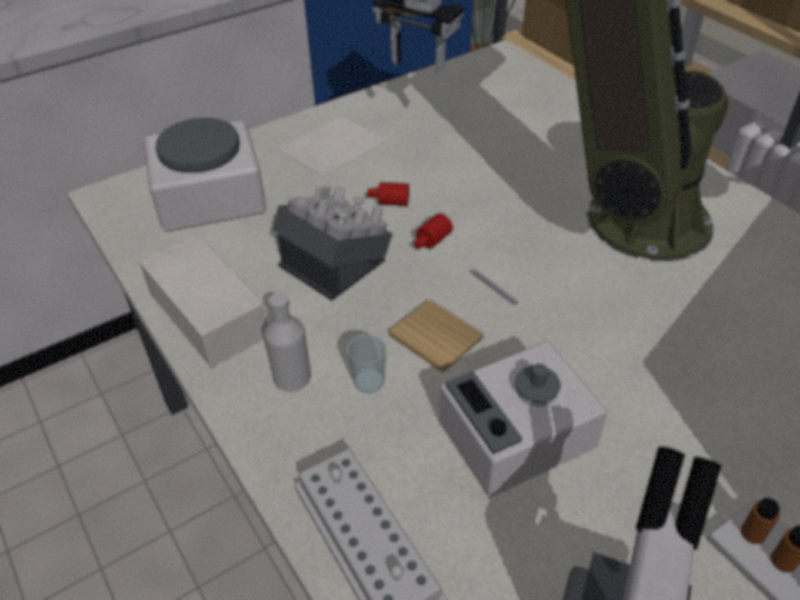

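View pics/b.png

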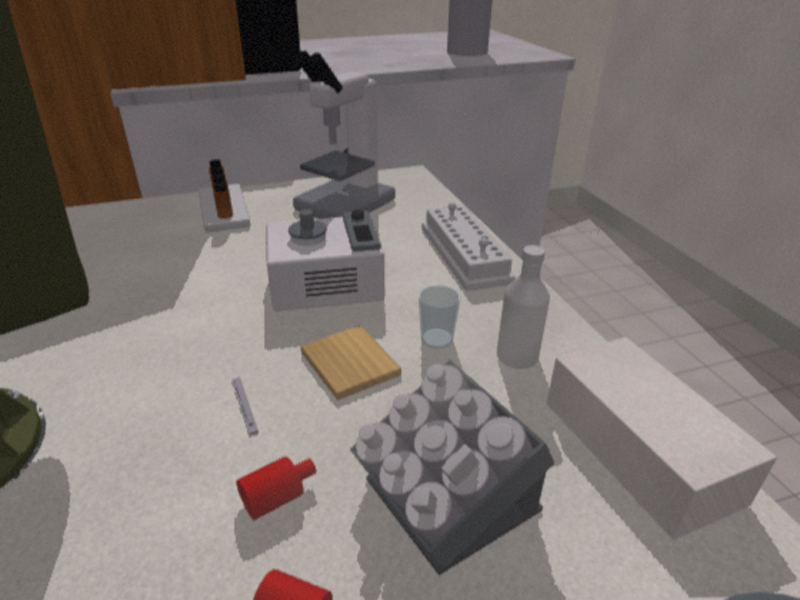

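```bash
cat > h.py <<'E'
import numpy as np, cv2
from scipy.spatial.transform import Rotation as R
from scipy.optimize import least_squares
def load(f):
    d=np.load(f); return {k:d[k] for k in d}
def Rm(c):
    r=np.array(c["rotation"]); return r if r.shape==(3,3) else R.from_euler("xyz",r).as_matrix()
def proj(c,P):
    p=(np.atleast_2d(P)-c["origin"])@Rm(c); q=p@c["intrinsics"].T; return q[:,:2]/q[:,2:]
def ray(c,uv):
    d=Rm(c)@np.linalg.solve(c["intrinsics"],[uv[0],uv[1],1.]); return d/np.linalg.norm(d)
def tri(obs):  # [(cam,uv),...]
    A=np.zeros((3,3));b=np.zeros(3);L=[]
    for c,uv in obs:
        d=ray(c,uv);M=np.eye(3)-np.outer(d,d);A+=M;b+=M@c["origin"];L.append(M)
    p=np.linalg.solve(A,b); return p,[np.linalg.norm(M@(p-c["origin"])) for M,(c,_) in zip(L,obs)]
def onz(c,uv,z):
    d=ray(c,uv); return c["origin"]+d*(z-c["origin"][2])/d[2]
def crateR(yaw): # x up the slope
    return R.from_euler("xyz",[0,-0.47,yaw]).as_matrix()
E
python3 - <<'E'
from h import *
s,d=load("scene0.npz"),load("side0.npz")
k=.7
P=lambda n,a,b:print(n,*[np.round(x,4) for x in tri([(s,np.array(a)*k),(d,np.array(b)*k)])])
P("knob top",(540,368),(307,212))
P("board near robot/crate corner?",(430,301),(303,354))
P("board",(390,333),(340,394));P("board",(482,336),(357,328));P("board",(443,364),(400,372))
for uv in [(430,301),(390,333),(443,364),(482,336)]: print("boardz",np.round(onz(s,np.array(uv)*k,.016),4))
for uv in [(303,354),(340,394),(357,328),(400,372)]: print("boardz side",np.round(onz(d,np.array(uv)*k,.016),4))
# crate fit from jar tops in the side view
g={(-1,1):(375,437),(1,1):(440,375),(1,-1):(502,437),(-1,-1):(428,503),(0,0):(434,438),(0,-1):(465,470)}
def res(p):
    C=np.array([p[0],p[1],.053]);Rc=crateR(p[2]);r=[]
    for (i,j),uv in g.items():
        r+=list((proj(d,C+Rc@[i*.0503,j*.0503,.004+.066])-np.array(uv)*k)[0])
    return r
for y0 in (0,-.5):
    f=least_squares(res,[.55,-.25,y0]);print(f.x,f.cost,np.round(f.fun,1))
C=np.array([f.x[0],f.x[1],.053]);Rc=crateR(f.x[2])
print("crate rim in scene px*1/.7",[np.round(proj(s,C+Rc@[i*.0795,j*.0795,.05])[0]/k) for i in(-1,1) for j in(-1,1)])
E
```

```text
knob top [0.5501 0.2621 0.1489] [0.0024 0.0024]
board near robot/crate corner? [ 0.5098 -0.0211  0.0493] [0.0286 0.0286]
board [ 0.5665 -0.047  -0.0213] [0.0405 0.0405]
board [0.5497 0.0789 0.0386] [0.0385 0.0385]
board [ 0.6043  0.0364 -0.0352] [0.0419 0.0419]
boardz [ 0.5206 -0.0512  0.016 ]
boardz [ 0.6254 -0.0262  0.016 ]
boardz [0.5907 0.0854 0.016 ]
boardz [0.496  0.0722 0.016 ]
boardz side [0.4904 0.0403 0.016 ]
boardz side [ 0.5227 -0.0654  0.016 ]
boardz side [0.5876 0.0802 0.016 ]
boardz side [ 0.6187 -0.0466  0.016 ]
[ 0.61168347 -0.26147623  0.2483098 ] 9.52524333762293 [-0.1  1.4  1.3  3.1 -0.7 -1.6 -0.6 -0.2  0.7 -0.7 -0.4 -1.1]
[ 0.61168347 -0.26147623  0.24830974] 9.525243337620669 [-0.1  1.4  1.3  3.1 -0.7 -1.6 -0.6 -0.2  0.7 -0.7 -0.4 -1.1]
crate rim in scene px*1/.7 [array([334., 201.]), array([391., 234.]), array([277., 205.]), array([337., 241.])]
```

```bash
cat >> h.py <<'E'
def snap(n,f):
    from station import optics
    c=optics.camera(n); c={k:np.array(v) for k,v in c.items()}; np.savez(f+".npz",**c); cv2.imwrite(f"pics/{f}.png",c["pixels"][:,:,::-1]); return c
def toolR(rpy): return R.from_euler("xyz",rpy).as_matrix()
def go(P,rpy,P0=None,rpy0=None):
    "shift (mm) in the present tool axes and rotation vector, from measured (or given) pose to target; rows needed"
    if P0 is None:
        from station import telemetry
        o=telemetry.get_obs();P0,rpy0=o["ee_pos"],o["eef_rot"]
    A=toolR(rpy0);B=toolR(rpy)
    sh=A.T@(np.array(P)-P0)*1000; rv=R.from_matrix(A.T@B).as_rotvec()
    print("shift mm",np.round(sh,1),"rotvec",np.round(rv,4),"rows >=",np.round(max(np.linalg.norm(sh)/41.7,np.linalg.norm(rv)/.125),1))
E
python3 - <<'E'
from h import *
from station import telemetry
o=telemetry.get_obs();c=snap("wrist","w0");A=toolR(o["eef_rot"])
print("cam in tool",A.T@(c["origin"]-o["ee_pos"]),"\n",np.round(A.T@Rm(c),3),c["intrinsics"])
go([.45,-.25,.42],[np.pi,0,.25])
E
```

```text
cam in tool [ 0.07876149  0.00041457 -0.17935614] 
 [[-0.001 -0.963 -0.271]
 [ 1.    -0.    -0.001]
 [ 0.001 -0.271  0.963]] [[295.20355546   0.         279.83396578]
 [  0.         295.20355546 210.38027564]
 [  0.           0.           1.        ]]
shift mm [ 292.7 -126.5 -214.8] rotvec [-0.0008  0.      0.2088] rows >= 9.2
```

Run:
```python
from h import *
go([.52,-.25,.26],[np.pi,0,.25])
```

```text
shift mm [355.5 -95.4 -54.8] rotvec [-0.0008  0.      0.2088] rows >= 8.9
```

>>> carry_out([
  [[35.5,-9.5,-5.5,0,0,0,94],[35.5,-9.5,-5.5,0,0,0,94],[35.5,-9.5,-5.5,0,0,0,94],[35.5,-9.5,-5.5,0,0,0,94],[35.5,-9.5,-5.5,0,0,0,94],[35.5,-9.5,-5.5,0,0,0,94],[35.5,-9.5,-5.5,0,0,0,94],[35.5,-9.5,-5.5,0,0,0,94],[35.5,-9.5,-5.5,0,0,0,94],[35.5,-9.5,-5.5,0,0,0,94],[0,0,0,0,0,0.104,94],[0,0,0,0,0,0.104,94],[0,0,0,0,0,0,94],[0,0,0,0,0,0,94]],
])

```text
time_s: 1.32
ee_pos: [0.5197, -0.2507, 0.2602]
eef_rot: [-3.141, 0.0, 0.254]
force: [-0.6, -0.7, 0.2]
grip_width: 0.0941
grip_force: 0.0
```

Run:
```python
from h import *
from station import telemetry
c=snap("wrist","w1");print(telemetry.get_obs()["ee_pos"])
cv2.imwrite("pics/w1b.png",cv2.resize(cv2.imread("pics/w1.png"),(800,600),interpolation=cv2.INTER_CUBIC))
go([.55,.262,.25],[np.pi,0,0])
```

```text
[ 0.51958339 -0.25087647  0.26026664]
shift mm [ 158.4 -488.8   10.4] rotvec [-2.000e-04  3.000e-04  2.541e-01] rows >= 12.3
```

View pics/w1b.png

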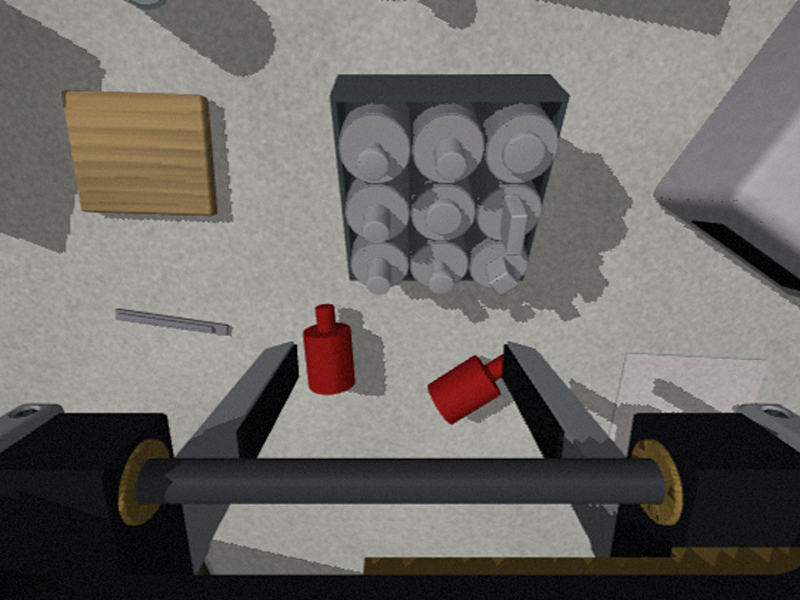

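Run:
```python
import cv2
p=cv2.imread("pics/w1.png")[45:210,228:402]
cv2.imwrite("pics/w1c.png",cv2.resize(p,None,fx=3.6,fy=3.6,interpolation=cv2.INTER_CUBIC))
```

```text
(no output)
```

View pics/w1c.png

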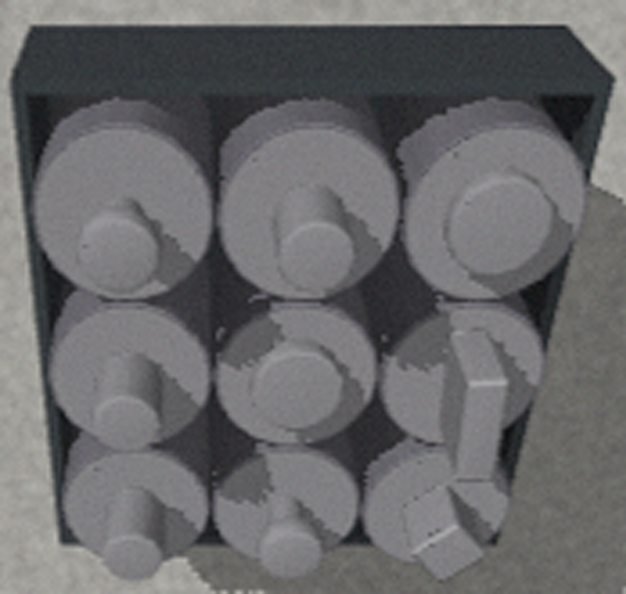

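```bash
cat > fit.py <<'E'
from h import *
d,w,s=load("side0.npz"),load("w1.npz"),load("scene0.npz")
cr=lambda u,v:np.array([228+(u+.5)/3.6-.5,45+(v+.5)/3.6-.5])
W={(1,1):(123,210),(1,0):(308,210),(1,-1):(495,210),(0,1):(131,372),(0,0):(296,372),(0,-1):(463,372),(-1,1):(136,505),(-1,0):(287,503),(-1,-1):(436,503)}
S={(-1,1):(375,439),(1,1):(440,381),(1,-1):(502,437),(-1,-1):(428,505),(0,0):(434,440)}
def res(p,sep=False):
    C=np.array([p[0],p[1],p[3]]);Rc=crateR(p[2]);r=[]
    for (i,j),uv in W.items(): r+=list((proj(w,C+Rc@[i*.0503,j*.0503,.066])-cr(*uv))[0])
    for j,uv in ((1,(12,80)),(-1,(614,80))): r+=list((proj(w,C+Rc@[.0795,j*.0795,.05])-cr(*uv))[0])
    for (i,j),uv in S.items(): r+=list(.3*(proj(d,C+Rc@[i*.0503,j*.0503,.066])-np.array(uv)*.7)[0])
    return r
f=least_squares(res,[.6,-.26,.25,.053])
if __name__=="__main__":print(f.x,np.round(f.fun,1))
C=np.array([f.x[0],f.x[1],f.x[3]]);Rc=crateR(f.x[2])
# pot's bar
bc=[(470,383),(507,382),(492,479),(457,478)]
def rb(p):
    a=p[2];r=[]
    for (ex,ey),uv in zip([(1,1),(1,-1),(-1,-1),(-1,1)],bc):
        q=Rc@[p[0]+.017*ex*np.cos(a)-.006*ey*np.sin(a),p[1]+.017*ex*np.sin(a)+.006*ey*np.cos(a),.096]
        r+=list((proj(w,C+q)-cr(*uv))[0])
    return r
g=least_squares(rb,[0,-.05,0])
T=C+Rc@[g.x[0],g.x[1],.096]
if __name__=="__main__":
    print("bar in crate x,y,yaw",g.x,np.round(g.fun,1),"top centre",T)
    print("in side px(800)",proj(d,T)/.7,"scene",proj(s,T)/.7)
    B=[(63,92),(207,96),(216,214),(82,211)]
    for uv in B: print("board",np.round(onz(w,np.array(uv)*.7,.016),4))
E
python3 fit.py
```

```text
[ 0.61184584 -0.26093524  0.25399375  0.05102256] [ 0.3  0.2  0.3  0.2 -0.3  0.1  0.   0.3  0.1  0.3 -0.3  0.2  0.2 -0.2
 -0.2  0.4 -0.   0.3 -0.  -0.6 -0.3 -0.8  0.3  0.6  0.5  0.3 -0.1  0.1
  0.2  0.   0.5 -0.1]
bar in crate x,y,yaw [-0.00149832 -0.05040345  0.06283534] [-0.9 -0.3  1.1 -0.7  0.7  0.2 -0.9  1.1] top centre [ 0.5811356  -0.3209818   0.13593455]
in side px(800) [[455.75433944 459.58225092]] scene [[323.11928135 187.64451674]]
board [0.5953 0.0878 0.016 ]
board [ 0.625  -0.0405  0.016 ]
board [ 0.5209 -0.063   0.016 ]
board [0.4907 0.0653 0.016 ]
```

>>> carry_out([
  [[11.3,-34.9,0,0,0,0,94],[11.3,-34.9,0,0,0,0,94],[11.3,-34.9,0,0,0,0,94],[11.3,-34.9,0,0,0,0,94],[11.3,-34.9,0,0,0,0,94],[11.3,-34.9,0,0,0,0,94],[11.3,-34.9,0,0,0,0,94],[11.3,-34.9,0,0,0,0,94],[11.3,-34.9,0,0,0,0,94],[11.3,-34.9,0,0,0,0,94],[11.3,-34.9,0,0,0,0,94],[11.3,-34.9,0,0,0,0,94],[11.3,-34.9,0,0,0,0,94],[11.3,-34.9,0,0,0,0,94],[0,0,0,0,0,0,60],[0,0,0,0,0,0,60],[0,0,0,0,0,0,60]],
])

```text
time_s: 2.78
ee_pos: [0.5518, 0.2611, 0.2603]
eef_rot: [3.141, 0.0, 0.252]
force: [0.2, -0.1, -0.4]
grip_width: 0.0773
grip_force: 0.0
```

Run:
```python
from h import *
from station import telemetry
c=snap("wrist","w2");o=telemetry.get_obs();print(o["ee_pos"],o["eef_rot"],proj(c,o["ee_pos"])/.7,proj(c,[.55,.262,.15])/.7)
cv2.imwrite("pics/w2b.png",cv2.resize(cv2.imread("pics/w2.png"),(800,600),interpolation=cv2.INTER_CUBIC))
```

```text
[0.55192936 0.26072983 0.26050342] [3.14143034e+00 8.22106360e-05 2.51019313e-01] [[400.26340028 360.17873776]] [[397.78233007 299.05188647]]
```

View pics/w2b.png

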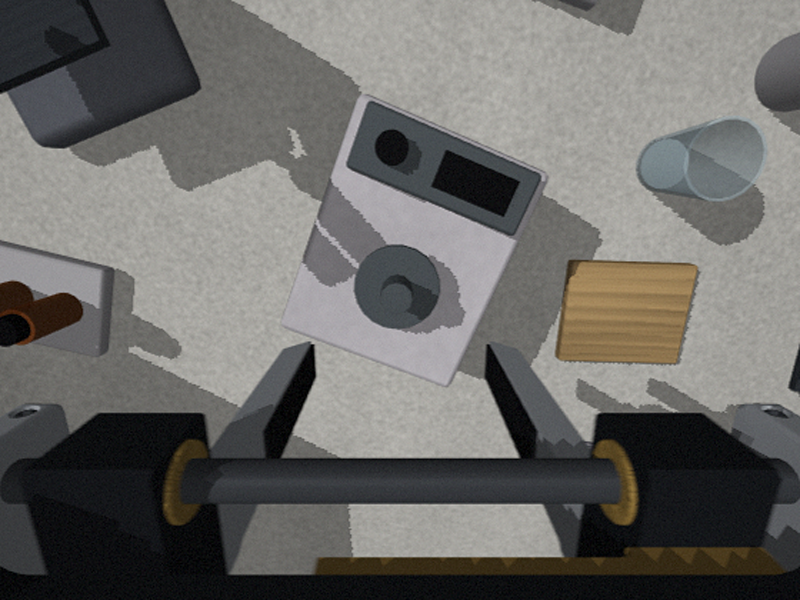

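>>> carry_out([
  [[1,-1.5,25,0,0,0,45],[0,0,25,0,0,0,45],[0,0,25,0,0,0,45],[0,0,25,0,0,0,45],[0,0,20,0,0,0,45],[0,0,14,0,0,0,45],[0,0,0,0,0,0,45],[0,0,0,0,0,0,15],[0,0,0,0,0,0,15],[0,0,0,0,0,0,15],[0,0,0,0,0,0,15],[0,0,0,0,0,0,15],[0,0,0,0,0,0,15]],
], squeeze=20)

```text
time_s: 3.92
ee_pos: [0.5529, 0.2635, 0.1277]
eef_rot: [3.141, -0.002, 0.251]
force: [-0.6, -1.5, 6.7]
grip_width: 0.0234
grip_force: 20.0
```

>>> carry_out([
  [[0,0,-20,0,0,0,15],[0,0,-20,0,0,0,15],[0,0,-20,0,0,0,15],[-7.2,30.5,0,0,0,0,15],[-7.2,30.5,0,0,0,0,15],[-7.2,30.5,0,0,0,0,15],[-7.2,30.5,0,0,0,0,15],[-7.2,30.5,0,0,0,0,15],[-7.2,30.5,0,0,0,0,15],[-7.2,30.5,0,0,0,0,15],[-7.2,30.5,0,0,0,0,15],[0,0,28,0,0,0,15],[0,0,28,0,0,0,15],[0,0,28,0,0,0,15],[0,0,28,0,0,0,15],[0,0,25,0,0,0,15],[0,0,8,0,0,0,15],[0,0,4,0,0,0,15],[0,0,0,0,0,0,15]],
])

```text
time_s: 5.5
ee_pos: [0.5574, 0.0129, 0.0378]
eef_rot: [-3.142, -0.0, 0.251]
force: [-0.1, 0.3, -1.2]
grip_width: 0.0237
grip_force: 20.0
```

>>> carry_out([
  [[0,0,1,0,0,0,15],[0,0,1,0,0,0,15],[0,0,1,0,0,0,15],[0,0,0,0,0,0,15],[0,0,0,0,0,0,50],[0,0,0,0,0,0,50],[0,0,0,0,0,0,50],[0,0,-10,0,0,0,50],[0,0,-30,0,0,0,50],[0,0,-40,0,0,0,50],[0,0,-40,0,0,0,50],[0,0,-40,0,0,0,50],[0,0,-40,0,0,0,50],[7.2,-30.5,0,0,0,0,50],[7.2,-30.5,0,0,0,0,50],[7.2,-30.5,0,0,0,0,50],[7.2,-30.5,0,0,0,0,50],[7.2,-30.5,0,0,0,0,50],[7.2,-30.5,0,0,0,0,50],[7.2,-30.5,0,0,0,0,50]],
])

```text
time_s: 7.17
ee_pos: [0.5526, 0.2337, 0.2355]
eef_rot: [-3.142, -0.001, 0.251]
force: [-0.7, -0.2, 0.3]
grip_width: 0.0498
grip_force: 0.0
```

>>> carry_out([
  [[0,0,0,0,0,0,50],[0,0,0,0,0,0,50]],
])

```text
time_s: 7.33
ee_pos: [0.5525, 0.2334, 0.2349]
eef_rot: [3.142, -0.0, 0.253]
force: [-0.2, -1.1, -0.3]
grip_width: 0.0498
grip_force: 0.0
```

Run:
```python
from h import *
from station import telemetry
c=snap("wrist","w3");o=telemetry.get_obs();print(o["ee_pos"],o["eef_rot"])
im=cv2.imread("pics/w3.png"); u,v=proj(c,[.553,.263,.11])[0].astype(int);print(u,v)
a=cv2.resize(im[v-50:v+50,u-50:u+50],(480,480),interpolation=cv2.INTER_CUBIC)
x,y=proj(c,[.558,.0125,.04])[0].astype(int);x0=min(x-50,560-100);print("crop2 origin",x0,y-50)
b=cv2.resize(im[y-50:y+50,x0:x0+100],(300,300)); b=cv2.copyMakeBorder(b,0,180,0,0,cv2.BORDER_CONSTANT)
cv2.imwrite("pics/w3b.png",np.hstack([a,b]))
```

```text
[0.55280348 0.23226566 0.23490434] [ 3.14143604e+00 -1.88271310e-04  2.51686402e-01]
252 197
crop2 origin 390 177
```

View pics/w3b.png

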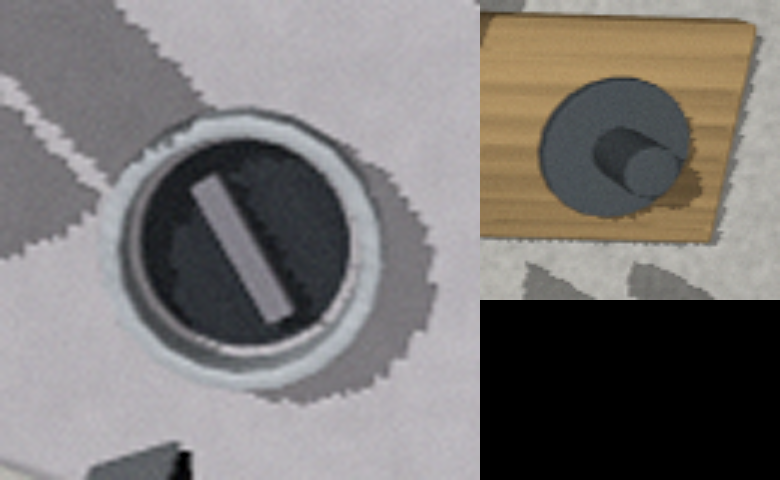

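Run:
```python
from h import *
c=load("w3.npz");m=lambda u,v:np.array([202+(u+.5)/4.8-.5,147+(v+.5)/4.8-.5])
P=[onz(c,m(*q),.1075) for q in [(192,188),(215,175),(294,311),(270,325)]]
P=np.array(P);print(np.round(P,4),"centre",P.mean(0))
ax=(P[0]+P[1]-P[2]-P[3])/2;print("len",np.linalg.norm(ax),"w",np.linalg.norm(P[0]-P[1]),"yaw",np.arctan2(ax[1],ax[0]))
# collar rim top outer circle: left/right extremes
for uv in [(102,245),(381,245)]: print("rim",onz(c,m(*uv),.113))
print("disc",onz(c,m(246,243),.1015))
```

```text
[[0.5614 0.2772 0.1075]
 [0.5655 0.2729 0.1075]
 [0.5397 0.2489 0.1075]
 [0.5351 0.2534 0.1075]] centre [0.55043688 0.26309614 0.1075    ]
len 0.035367977174484984 w 0.005901580389328839 yaw 0.7434518137067176
rim [0.54537402 0.29304911 0.113     ]
rim [0.56060079 0.23409274 0.113     ]
disc [0.5507961  0.26310038 0.1015    ]
```

>>> carry_out([
  [[0,0,0,0,0,-0.12,50],[0,0,0,0,0,-0.12,50],[0,0,0,0,0,-0.12,50],[0,0,0,0,0,-0.12,50],[0,0,0,0,0,-0.12,50],[0,0,0,0,0,-0.12,50],[0,0,0,0,0,-0.12,50],[0,0,0,0,0,-0.12,50],[0,0,0,0,0,-0.12,50],[0,0,0,0,0,-0.12,50],[0,0,0,0,0,-0.12,50],[0,0,0,0,0,-0.12,50],[0,0,0,0,0,-0.12,50],[0,0,0,0,0,0,50],[0,0,0,0,0,0,50],[0,0,0,0,0,0,50]],
])

```text
time_s: 8.72
ee_pos: [0.5531, 0.2316, 0.2347]
eef_rot: [3.141, 0.0, 1.806]
force: [0.3, -0.1, -0.6]
grip_width: 0.0501
grip_force: 0.0
```

Run:
```python
from h import *
from station import telemetry
c=snap("wrist","w4");o=telemetry.get_obs();print(o["ee_pos"],o["eef_rot"])
im=cv2.imread("pics/w4.png"); u,v=proj(c,[.551,.263,.11])[0].astype(int);print(u,v)
cv2.imwrite("pics/w4b.png",cv2.resize(im[v-50:v+50,u-50:u+50],(480,480),interpolation=cv2.INTER_CUBIC))
```

```text
[0.55305706 0.23172218 0.23465606] [3.14142149e+00 7.22868631e-06 1.80674889e+00]
284 175
```

View pics/w4b.png

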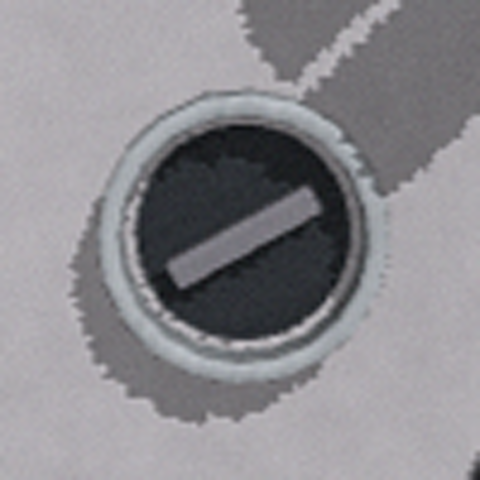

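Run:
```python
from h import *
c3,c=load("w3.npz"),load("w4.npz")
m=lambda u,v:np.array([234+(u+.5)/4.8-.5,125+(v+.5)/4.8-.5]);m3=lambda u,v:np.array([202+(u+.5)/4.8-.5,147+(v+.5)/4.8-.5])
P=np.array([onz(c,m(*q),.1075) for q in [(310,184),(322,208),(178,291),(165,265)]])
ax=(P[0]+P[1]-P[2]-P[3])/2;print("centre",P.mean(0),"len",np.linalg.norm(ax),"yaw",np.arctan2(ax[1],ax[0]))
for uv in [(98,240),(388,240)]: print("rim",onz(c,m(*uv),.113))
print(tri([(c,m(243.8,237)),(c3,m3(242.8,249.8))]))
exec(open("fit.py").read().split("if __name__")[0].replace("from h import *",""))
C=np.array([f.x[0],f.x[1],f.x[3]]);Rc=crateR(f.x[2])
T=C+Rc@[0,-.0503,.096]
A=Rc@R.from_euler("z",.063).as_matrix()@R.from_euler("x",np.pi).as_matrix()
rpy=R.from_matrix(A).as_euler("xyz");print("bar top",T,"tool rpy",rpy)
# look pose: TCP backed off 90mm above bar top along tool z
go(T-A[:,2]*.09+A[:,0]*(-.03),rpy)
print(T-A[:,2]*.09+A[:,0]*(-.03))
```

```text
centre [0.55015226 0.26358962 0.1075    ] len 0.0360558918031646 yaw 0.7533402163219924
rim [0.51987324 0.25663066 0.113     ]
rim [0.58006847 0.27101074 0.113     ]
(array([0.55028186, 0.26338455, 0.10600816]), [np.float64(0.00010916563610745381), np.float64(0.00010916563610721495)])
bar top [ 0.5824026  -0.320546    0.13661312] tool rpy [ 3.10962286 -0.46899253  0.32463166]
shift mm [-546.9 -168.    31.3] rotvec [-0.3726  0.3562  1.4601] rows >= 13.7
[ 0.51758758 -0.33932337  0.20329463]
```

>>> carry_out([
  [[-36.5,-11.2,-1,0,0,0,40],[-36.5,-11.2,-1,0,0,0,40],[-36.5,-11.2,-1,0,0,0,40],[-36.5,-11.2,-1,0,0,0,40],[-36.5,-11.2,-1,0,0,0,40],[-36.5,-11.2,-1,0,0,0,40],[-36.5,-11.2,-1,0,0,0,40],[-36.5,-11.2,-1,0,0,0,40],[-36.5,-11.2,-1,0,0,0,40],[-36.5,-11.2,-1,0,0,0,40],[-36.5,-11.2,-1,0,0,0,40],[-36.5,-11.2,-1,0,0,0,40],[-36.5,-11.2,-1,0,0,0,40],[-36.5,-11.2,-1,0,0,0,40],[-36.5,-11.2,-1,0,0,0,40]],
])

```text
time_s: 10.02
ee_pos: [0.5193, -0.3415, 0.2497]
eef_rot: [3.141, 0.0, 1.808]
force: [-0.2, -0.3, -0.0]
grip_width: 0.0398
grip_force: 0.0
```

>>> carry_out([
  [[0,0,0,0,0,0.124,40],[0,0,0,0,0,0.124,40],[0,0,0,0,0,0.124,40],[0,0,0,0,0,0.124,40],[0,0,0,0,0,0.124,40],[0,0,0,0,0,0.124,40],[0,0,0,0,0,0.124,40],[0,0,0,0,0,0.124,40],[0,0,0,0,0,0.124,40],[0,0,0,0,0,0.124,40],[0,0,0,0,0,0.124,40],[0,0,0,0,0,0.124,40],[0,0,0,0,0.117,0,40],[0,0,0,0,0.117,0,40],[0,0,0,0,0.117,0,40],[0,0,0,0,0.117,0,40],[0,0,0,0,0,0,40],[0,0,0,0,0,0,40]],
])

```text
time_s: 11.52
ee_pos: [0.5189, -0.3402, 0.2494]
eef_rot: [-3.14, -0.466, 0.319]
force: [-0.2, -0.3, -0.1]
grip_width: 0.0402
grip_force: 0.0
```

Run:
```python
from h import *
from station import telemetry
o=telemetry.get_obs();print(o["qpos"])
go([.5176,-.3393,.2033],[3.1096,-.469,.3246])
```

```text
[-0.81976012  0.29615861  1.49029647  0.45602414  1.18766682  0.29475635]
shift mm [-21.6  -1.2  40.8] rotvec [-0.0307  0.0032 -0.0051] rows >= 1.1
```

>>> carry_out([
  [[-11,-0.5,20,0,0,0,34],[-11,-0.5,20,0,0,0,34],[0,0,0,-0.03,0.003,-0.005,34],[0,0,0,0,0,0,34],[0,0,0,0,0,0,34],[0,0,0,0,0,0,34]],
])

```text
time_s: 12.02
ee_pos: [0.5188, -0.3391, 0.2049]
eef_rot: [3.108, -0.471, 0.33]
force: [0.3, -0.9, 0.1]
grip_width: 0.0339
grip_force: 0.0
```

Run:
```python
from h import *
from station import telemetry
c=snap("wrist","w5");o=telemetry.get_obs();print(o["ee_pos"],o["eef_rot"])
u,v=proj(c,[.5824,-.3205,.1366])[0];print(u,v,proj(c,o["ee_pos"]))
u,v=int(u),int(v);im=cv2.imread("pics/w5.png");u0,v0=max(u-70,0),max(v-60,0);print("origin",u0,v0)
cv2.imwrite("pics/w5b.png",cv2.resize(im[v0:v0+120,u0:u0+140],None,fx=5,fy=5,interpolation=cv2.INTER_CUBIC))
```

```text
[ 0.51864343 -0.33917228  0.20480206] [ 3.10831994 -0.47074494  0.32930071]
279.5931261621942 184.23279770588744 [[279.54200097 252.28301962]]
origin 209 124
```

View pics/w5b.png

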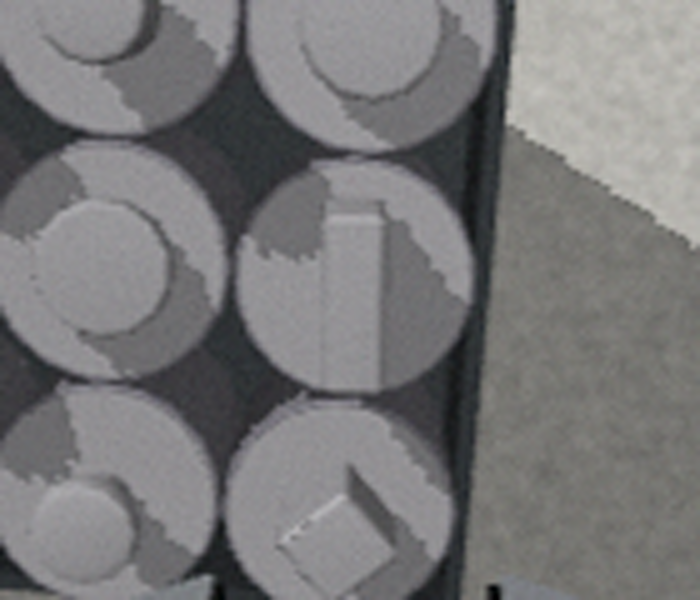

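Run:
```python
from h import *
A=toolR([3.1096,-.469,.3246]);print(A[:,2])
go(np.array([.5824,-.3205,.1366])+A[:,2]*.026,[3.1096,-.469,.3246])
```

```text
[ 0.43837305  0.11376393 -0.89156426]
shift mm [ 2.820e+01 -1.000e-01  1.169e+02] rotvec [-0.0008 -0.0019  0.0041] rows >= 2.9
```

>>> carry_out([
  [[14,0,0,0,0,0.02,28],[14,0,0,0,0,0,28],[0,0,20,0,0,0,28],[0,0,20,0,0,0,28],[0,0,20,0,0,0,28],[0,0,20,0,0,0,28],[0,0,15,0,0,0,28],[0,0,10,0,0,0,28],[0,0,6,0,0,0,28],[0,0,4,0,0,0,28],[0,0,0,0,0,0,28],[0,0,0,0,0,0,28]],
])

```text
time_s: 13.07
ee_pos: [0.5924, -0.3183, 0.1148]
eef_rot: [3.118, -0.472, 0.306]
force: [-0.3, -0.4, 0.8]
grip_width: 0.0283
grip_force: 0.0
```

>>> carry_out([
  [[0,0,1,0,0,0,0],[0,0,0,0,0,0,0],[0,0,0,0,0,0,0],[0,0,0,0,0,0,0],[0,0,0,0,0,0,0],[0,0,0,0,0,0,0],[0,0,0,0,0,0,0]],
], squeeze=55)

```text
time_s: 13.65
ee_pos: [0.5928, -0.318, 0.1136]
eef_rot: [3.119, -0.472, 0.306]
force: [-4.1, 1.0, 5.3]
grip_width: 0.0117
grip_force: 55.0
```

>>> carry_out([
  [[0,0,-4,0,0,0,0],[0,0,-6,0,0,0,0],[0,0,-8,0,0,0,0],[0,0,-10,0,0,0,0],[0,0,-10,0,0,0,0],[0,0,-10,0,0,0,0],[0,0,-10,0,0,0,0],[0,0,-10,0,0,0,0],[0,0,-10,0,0,0,0],[0,0,-15,0,0,0,0],[0,0,-15,0,0,0,0],[0,0,-15,0,0,0,0],[0,0,-10,0,0,0,0],[0,0,0,0,0,0,0],[0,0,0,0,0,0,0]],
])

```text
time_s: 14.9
ee_pos: [0.5342, -0.3334, 0.2318]
eef_rot: [3.119, -0.472, 0.306]
force: [0.4, -0.3, -2.9]
grip_width: 0.0114
grip_force: 55.0
```

Run:
```python
from h import *
from station import telemetry
w=snap("wrist","w6");d=snap("side","s6");o=telemetry.get_obs();print(o["ee_pos"],o["eef_rot"],o["force"],o["grip_width"])
a=cv2.imread("pics/w6.png")[60:340,140:420]; b=cv2.imread("pics/s6.png")[120:400,200:430]
cv2.imwrite("pics/w6b.png",np.hstack([cv2.resize(a,(400,400),interpolation=cv2.INTER_CUBIC),cv2.resize(b,(330,400),interpolation=cv2.INTER_CUBIC)]))
```

```text
[ 0.53423543 -0.33299156  0.23073254] [ 3.12051057 -0.47073127  0.30556027] [ 0.36340826  0.0400144  -2.7048768 ] 0.011590203641439341
```

View pics/w6b.png

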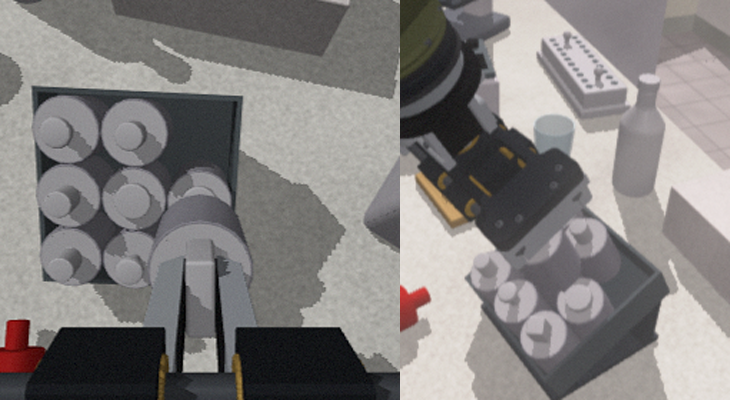

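Run:
```python
from h import *
c=load("w5.npz");P=np.array([.5928,-.318,.1136]);A=toolR([3.119,-.472,.306])
T=np.array([.5824,-.3205,.1366]);print("bar top in tool (fit)",A.T@(T-P)*1000)
# same from w5 bar ray alone at fit height
uv=np.array([209+(353.5+.5)/5-.5,124+(302.5)/5-.5]);d=ray(c,uv)
n=A[:,2];t=n@(T-c["origin"])/(n@d);print("w5 only",A.T@(c["origin"]+t*d-P)*1000)
# bar ends in w5
for v in (214,390):
    d=ray(c,[209+353/5,124+(v+.5)/5-.5]);t=n@(T-c["origin"])/(n@d);print(A.T@(c["origin"]+t*d-P)*1000)
# pose above the drive: upright, yaw .748
go([.5502,.2634,.29],[np.pi,0,.748])
go([.5342,-.333,.2318],[np.pi,0,.748])
```

```text
bar top in tool (fit) [  0.95402807  -0.17654057 -25.34696558]
w5 only [  1.16739125  -0.45275418 -25.34696558]
[ 17.44917463  -0.49871648 -25.34696558]
[-15.64624641   0.16048729 -25.34696558]
shift mm [ 200.3 -564.6   23.6] rotvec [ 0.1245 -0.4585 -0.4391] rows >= 14.4
shift mm [ 0.5  0.  -1. ] rotvec [ 0.1245 -0.4585 -0.4391] rows >= 5.2
```

>>> carry_out([
  [[13,0,-26,0,0,0,0],[14,0,-27,0,0,0,0],[0,0,0,0.0208,-0.0764,-0.0732,0],[0,0,0,0.0208,-0.0764,-0.0732,0],[0,0,0,0.0208,-0.0764,-0.0732,0],[0,0,0,0.0208,-0.0764,-0.0732,0],[0,0,0,0.0208,-0.0764,-0.0732,0],[0,0,0,0.0208,-0.0764,-0.0732,0],[0,0,0,0,0,0,0]],
])

```text
time_s: 15.75
ee_pos: [0.5354, -0.3308, 0.2896]
eef_rot: [-3.14, 0.003, 0.754]
force: [0.1, -0.4, -2.8]
grip_width: 0.0121
grip_force: 55.0
```

>>> carry_out([
  [[10,-10,0,0,0,0,0],[20,-20,0,0,0,0,0],[26,-26.6,0,0,0,0,0],[26,-26.6,0,0,0,0,0],[26,-26.6,0,0,0,0,0],[26,-26.6,0,0,0,0,0],[26,-26.6,0,0,0,0,0],[26,-26.6,0,0,0,0,0],[26,-26.6,0,0,0,0,0],[26,-26.6,0,0,0,0,0],[26,-26.6,0,0,0,0,0],[26,-26.6,0,0,0,0,0],[26,-26.6,0,0,0,0,0],[26,-26.6,0,0,0,0,0],[26,-26.6,0,0,0,0,0],[20,-20,0,0,0,0,0],[15,-15,0,0,0,0,0],[8,-8,0,0,0,0,0],[0,0,0,0,0,0,0],[0,0,0,0,0,0,0]],
])

```text
time_s: 17.42
ee_pos: [0.5501, 0.2541, 0.2905]
eef_rot: [3.141, -0.001, 0.747]
force: [-0.7, -0.3, -3.1]
grip_width: 0.0118
grip_force: 55.0
```

Run:
```python
from h import *
from station import telemetry
o=telemetry.get_obs();print(o["ee_pos"],o["eef_rot"],o["qpos"],o["force"])
go([.5495,.2627,.20],[np.pi,0,.748])
w=snap("wrist","w7")
```

```text
[0.55008905 0.25409183 0.29053758] [ 3.14136440e+00 -6.90648257e-04  7.47082395e-01] [3.72257191e-01 3.82851605e-01 1.21617875e+00 4.04597737e-05
 1.54183604e+00 1.19597004e+00] [-0.70677966 -0.28081956 -3.13145267]
shift mm [ 5.4 -6.7 90.5] rotvec [ 0.0002 -0.0007 -0.0009] rows >= 2.2
```

>>> carry_out([
  [[5.5,-6.5,15,0,0,0,0],[0,0,25,0,0,0,0],[0,0,25,0,0,0,0],[0,0,15,0,0,0,0],[0,0,10,0,0,0,0],[0,0,0,0,0,0,0],[0,0,0,0,0,0,0],[0,0,0,0,0,0,0]],
])

```text
time_s: 18.13
ee_pos: [0.5506, 0.2627, 0.2023]
eef_rot: [3.14, -0.002, 0.747]
force: [0.1, -0.6, -2.6]
grip_width: 0.0117
grip_force: 55.0
```

Run:
```python
from h import *
go([.5495,.2627,.18],[np.pi,0,.748])
```

```text
shift mm [-0.9 -0.8 22.3] rotvec [ 0.0018 -0.0024 -0.0007] rows >= 0.5
```

>>> carry_out([
  [[-0.5,-0.5,6,0,0,0,0],[0,0,6,0,0,0,0],[0,0,5,0,0,0,0],[0,0,4,0,0,0,0],[0,0,3,0,0,0,0],[0,0,2,0,0,0,0],[0,0,0,0,0,0,0]],
])

```text
time_s: 18.72
ee_pos: [0.5493, 0.2629, 0.1743]
eef_rot: [3.141, 0.0, 0.748]
force: [0.5, 0.1, -3.0]
grip_width: 0.0113
grip_force: 55.0
```

No contact force inside the collar; continuing down gently.

>>> carry_out([
  [[0,0,1.5,0,0,0,0],[0,0,1.5,0,0,0,0],[0,0,1,0,0,0,0],[0,0,0,0,0,0,0],[0,0,0,0,0,0,0]],
])

```text
time_s: 19.13
ee_pos: [0.5494, 0.2629, 0.1708]
eef_rot: [3.141, -0.0, 0.748]
force: [0.1, -1.4, -2.6]
grip_width: 0.0119
grip_force: 55.0
```

>>> carry_out([
  [[0,0,1,0,0,0,0],[0,0,1,0,0,0,0],[0,0,1,0,0,0,0],[0,0,0,0,0,0,0],[0,0,0,0,0,0,0]],
])

```text
time_s: 19.55
ee_pos: [0.5494, 0.2629, 0.1677]
eef_rot: [3.141, -0.0, 0.748]
force: [-0.1, 0.9, -3.4]
grip_width: 0.0119
grip_force: 55.0
```

>>> carry_out([
  [[0,0,1,0,0,0,0],[0,0,1,0,0,0,0],[0,0,0,0,0,0,0],[0,0,0,0,0,0,0]],
])

```text
time_s: 19.88
ee_pos: [0.5495, 0.2629, 0.1661]
eef_rot: [3.14, -0.001, 0.748]
force: [0.7, -0.1, 0.2]
grip_width: 0.0114
grip_force: 55.0
```

>>> carry_out([
  [[0,0,0.7,0,0,0,0],[0,0,0,0,0,0,0],[0,0,0,0,0,0,30],[0,0,0,0,0,0,30],[0,0,0,0,0,0,30],[0,0,0,0,0,0,30],[0,0,-10,0,0,0,30],[0,0,-25,0,0,0,30],[0,0,-35,0,0,0,30],[-25,0,-35,0,0,0,30],[-25,0,-20,0,0,0,30],[0,0,0,0,0,0,30],[0,0,0,0,0,0,30]],
])

```text
time_s: 20.97
ee_pos: [0.5132, 0.2292, 0.2911]
eef_rot: [3.139, -0.003, 0.747]
force: [0.4, 0.4, -0.6]
grip_width: 0.0302
grip_force: 0.0
```

Run:
```python
from h import *
w=snap("wrist","w8");d=snap("side","s8")
T=[.5502,.2634,.1015+.092];print("bar top home",proj(w,T),proj(d,T),"6 high",proj(w,np.add(T,[0,0,.006])),proj(d,np.add(T,[0,0,.006])))
u,v=proj(w,T)[0].astype(int);x,y=proj(d,T)[0].astype(int);print("origins",u-50,v-60,x-30,y-30)
a=cv2.imread("pics/w8.png")[max(v-60,0):v+40,u-50:u+50];b=cv2.imread("pics/s8.png")[y-30:y+30,x-30:x+30];e=cv2.imread("pics/s8.png")[200:400,200:400]
f=lambda i:cv2.resize(i,(300,300),interpolation=cv2.INTER_CUBIC)
z=np.zeros((300,100,3),np.uint8)
cv2.imwrite("pics/w8b.png",np.vstack([np.hstack([f(a),f(b)]),np.hstack([f(e),f(cv2.imread("pics/w8.png"))])]))
```

```text
bar top home [[279.5426267  159.46170481]] [[212.38834634 130.78248152]] 6 high [[279.54588594 160.12602276]] [[212.17335611 128.42349733]]
origins 229 99 182 100
```

View pics/w8b.png

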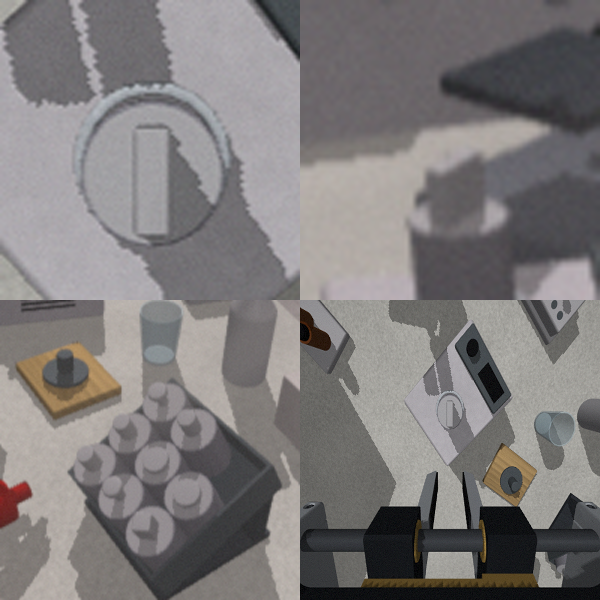

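The last picture shows the pot upright in the collar. The bar is at wrist (279, 159), where a fully seated pot should be. In the side view its top is at row 132, against 131 expected if home and 128 if riding on the key. The cap lies flat on the board, and all eight jars are down in the crate.

```bash
python3 -c "
from station import ctrl
print(ctrl.hand_in())"
```

```text
the job is handed in; nothing more can be done
None
```

I handed the job in at about 21 s of the 72 s allowed: the cap is knob up on the board, the pot looks fully home over the key and is released, and all eight jars are down in the crate, though the flat-lidded one slid into the pot's empty place. The hand-in gave no verdict.

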